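Seat a drawer frame in the corner of the assembly board and hold it

ROBOT

A 6-joint arm with a two-finger parallel gripper is mounted at the origin on the work surface. World frame = base frame: x ahead of the robot, y to its left, z up, the work surface at z = 0. Lengths are in m, angles in rad, forces in N, time in s.
With the tool pointing down it reaches from about 0.325 to 0.775 m from the base axis. Payload 5.5 kg.
Tool frame: the origin (TCP) lies at the very end of the fingers, on their centre line; the grasp point (between the pads) lies 19 mm behind it (env.tcp_to_grasp is the distance from the TCP to the grasp point, in m); x points along the fingers, z is the direction in which the jaws open and shut, and the axes are right-handed (so a half turn about x gives the same grasp; the last joint's range is limited). The gripper opens to 88 mm and grips with 3 to 60 N. Pads are 20 mm wide; open, the fingers measure 115 mm over their backs; the gripper's body (75 mm by 178 mm) begins 61 mm behind the grasp point.
Start: joints at [1.247, 0.091, 1.231, -0, 1.82, -0.057], TCP at [0.158, 0.579, 0.201] pointing down, gripper open.
Joint ranges: [-2.87, 2.87], [-0.86, 2.18], [0.17, 2.46], [-1.51, 4.65], [0.06, 2.69], [-2.65, 2.65]. Speed limits (rad/s): [2.57, 2.57, 3.01, 3.14, 3.14, 3.14].

INTERFACE

Orientations are given as a unit quaternion [w, x, y, z].
In Python, from plant import env, claw, solver, monitor, viewer, ticket gives the robot as it stands. Calls block until the motion is done:
- env.goto(position, orientation): joint-space move of the TCP to a pose.
- env.move_straight(position, frame=None, max_speed=0.15, max_force=None): straight line of the TCP; frame=None keeps the orientation; max_speed is the mean speed in m/s. With max_force (N) it stops when the force on the tool has changed by that much, and returns True; else False.
- env.move_joints(angles): joint-space move.
- claw.open_jaws() and claw.close_gripper(newtons=None): open the fingers fully, or close them until they stop; newtons is the grip in N (None keeps the last).
- env.wait(seconds).
- solver.ik(position, orientation): joint angles nearest the present ones, or None.
- monitor.observe(): the state.
- viewer.grab_frame(name): name is "side" or "top" or "wrist"; returns a dict with "frame" (384x512x3 uint8, red, green, blue), "range_z" (384x512 float32, m along the optical axis (not along the pixel's ray), 0 where there is no reading), "mtx" (3x3 intrinsics, pixels), "pose" (4x4, takes a point from camera to world coordinates). Camera axes: x right, y up, looking along -z (the intrinsics and any distortion apply to the point x, -y, -z); pixel columns grow to the right and rows downward; lengths in m; the calibration is good to about 2 mm. A picture is of the moment at which its call begins.
A pose or a line that the arm cannot do raises env.PlanningError and nothing moves.
- ticket.close_job(): hands the job in, once; it reports no verdict.
The state is a dict: "time_s": time; "joint_positions": joint angles; "joint_vel": joint speeds; "effort": joint torques, N m; "eef_pos": TCP position; "orientation": TCP orientation; "contact_force": force on the tool from outside, world axes, zero at the start; "moment": the same for the moment, N m; "grip_width": opening from 0.0 (shut) to 1.0 (fully open).
Only numpy, scipy, OpenCV 4.12 (cv2) and the standard library are available. Lean on these libraries where they do the work, as an engineer would, in place of code of your own. Each camera call takes 0.05 s, during which the arm holds its last target.

TASK

An offcut is lying on the assembly board in the way: first drop it into the wooden scrap box. Then lay the divided drawer frame with the tall front board (right way up, tall board to the end stop, side to the long fence) flat on the assembly board and press it firmly into the corner so that it bears against both fences at once, and finish with the gripper still holding it pressed home there, ready for nailing. Leave the other things on the bench where they are.

Things in the scene. Friction and masses are not known exactly. Their poses are not given: they have to be found in the camera images.
- jig: the assembly board, fixed: plywood bed 300 (its x) x 200 (its y) x 18 thick. Origin at the centre of its underside, z up. Two hardwood fences 30 thick, 36 high above the bed, stand along its +y and +x edges; their inner faces are square and meet (but for a chip gap) at x = +120, y = +70. Bed and fences are waxed: friction with the frame about 0.3 to 0.4
- long_fence: the long fence, fixed on the board; the frame given is the board's own (origin as jig). Its inner face is the plane y = +70 facing -y, from x = -150 to +95, its top 54 above the origin
- end_stop: the short fence (end stop), fixed on the board; the frame given is the board's own (origin as jig). Its inner face is the plane x = +120 facing -x, from y = -90 to +58, its top 54 above the origin
- frame: the divided drawer frame of bare softwood, loose, about 0.15 to 0.3 kg, open at top and bottom, standing on the bench right way up: 200 long (its x), 90 wide (its y). Origin at the centre of its underside, z up. Front board at the +x end 18 thick, 90 wide and 62 high; the rest is 40 high: two sides 12 thick, a back 15 thick at the -x end, and a divider across the middle
- frame_grip (a point): centre of the frame's divider, half-way up (20 above the frame's underside, at x = y = 0 of the frame). The divider is 15 thick along the frame's x, 66 long along y and 40 high; the openings on both sides of it are about 75 (x) by 66 (y). A good place to grip from above, the fingers closing along the frame's x. When home in the corner it lies at x = +20, y = +25 of the board's frame
- frame_front (a point): middle of the outer face of the tall front board, 20 above the frame's underside (at x = +100, y = 0 of the frame). When home it lies at x = +120, y = +25 of the board's frame
- offcut: the offcut lying on the bed of the assembly board, loose: a piece of bare wood 70 long (its x), 30 wide (its y), 28 high; origin at the centre of its underside
- offcut_centre (a point): centre of that offcut, half-way up (14 above its underside); axes as offcut
- scrap_box: the open wooden scrap box, fixed: 200 (its x) x 120 (its y) x 80 high outside, walls and floor 10 thick, a few thin scraps (8) on its floor. Origin at the centre of its underside
- small_frame: bystander: a smaller divided frame without a tall board, 130 x 70 x 30 high (mm); origin at the underside
- other_offcut: bystander: another, flatter offcut, 100 x 40 x 16 high, lying on the bench (leave it there) (mm); origin at the underside
- chisel: bystander: a chisel lying down, 250 long along its x, 26 high; origin near the ferrule, 115 from the handle's end (mm)
- mallet: bystander: a wooden mallet lying down, head 130 x 70 x 62 high 130 from the origin along +x, handle 270 long (mm)
- glue: bystander: a white glue bottle standing, 56 across, 160 high (mm); origin at the underside
- nail_tin: bystander: a round open metal tin with nails, 84 across, 50 high (mm); origin at the underside
- try_square: bystander: a try square lying flat: wooden stock 100 long (y) and 18 high at the origin, steel blade reaching 155 along its +x (mm)
There are look-alikes about, which are no part of the job. What is shaped like the frame but pink is not meant. What is shaped like the offcut but grey is not meant.

How it is judged:
By the outcome, as a careful person would: the job done as asked, in the order asked, and still so for the second after the job is handed in, while the arm keeps its last pose, push and grip.
It also fails if it takes over 64 s, if anything falls off the work surface, if the arm or the gripper's body presses on something with over 40 N, if the wrist force passes 120 N, or if a joint passes its speed limit or range.

## Working session

There is one attempt and no reset: what is moved stays moved. The work goes in short steps, each a Python script; the robot and the scene stay as the last script left them, time stands still between calls to the robot, and variables do not carry over. Pictures are saved under pics/ and viewed, and the job is handed in when it is done.

```bash
ls -la; mkdir -p pics
python3 - <<'E'
from plant import env, claw, solver, monitor, viewer, ticket
import cv2, numpy as np
s=monitor.observe(); print({k:np.round(v,3) for k,v in s.items()}, env.tcp_to_grasp)
for n in ("side","top"):
    d=viewer.grab_frame(n)
    np.savez(f"pics/{n}0.npz",**d)
    cv2.imwrite(f"pics/{n}0.png",cv2.resize(d["frame"][...,::-1],(800,600),interpolation=cv2.INTER_CUBIC))
    print(n,d["mtx"],d["pose"])
E
```

```text
total 12
drwxr-xr-x  3 agent agent 4096 Dec  7 14:31 .
drwxr-xr-x 23 root  root  4096 Dec  7 14:31 ..
drwxr-xr-x  2 agent agent 4096 Dec  7 14:31 pics
{'time_s': np.float64(0.0), 'joint_positions': array([ 1.247,  0.092,  1.232, -0.   ,  1.82 , -0.057]), 'joint_vel': array([-0.001, -0.   ,  0.   ,  0.   , -0.001,  0.001]), 'effort': array([-1.0000e-03, -4.4643e+01, -4.0646e+01,  7.0000e-02,  2.9000e-02,
       -0.0000e+00]), 'eef_pos': array([0.158, 0.578, 0.2  ]), 'orientation': array([ 0.561, -0.429,  0.563,  0.429]), 'contact_force': array([-0.079, -0.059,  0.547]), 'moment': array([0.005, 0.046, 0.004]), 'grip_width': np.float64(1.001)} 0.0187
side [[421.53367755   0.         254.73191964]
 [  0.         421.53367755 186.22790838]
 [  0.           0.           1.        ]] [[ 0.94305347  0.16512174 -0.28876453  0.12074662]
 [-0.33262376  0.47698439 -0.81354    -1.05484772]
 [ 0.00340303  0.86326167  0.5047452   0.77115134]
 [ 0.          0.          0.          1.        ]]
top [[383.60443083   0.         255.68250335]
 [  0.         383.60443083 195.37736245]
 [  0.           0.           1.        ]] [[ 0.00636638  0.98828009 -0.15251866  0.33261044]
 [-0.9999779   0.00599971 -0.00286416  0.06815475]
 [-0.00191553  0.15253352  0.98829644  1.1688111 ]
 [ 0.          0.          0.          1.        ]]
```

View pics/top0.png

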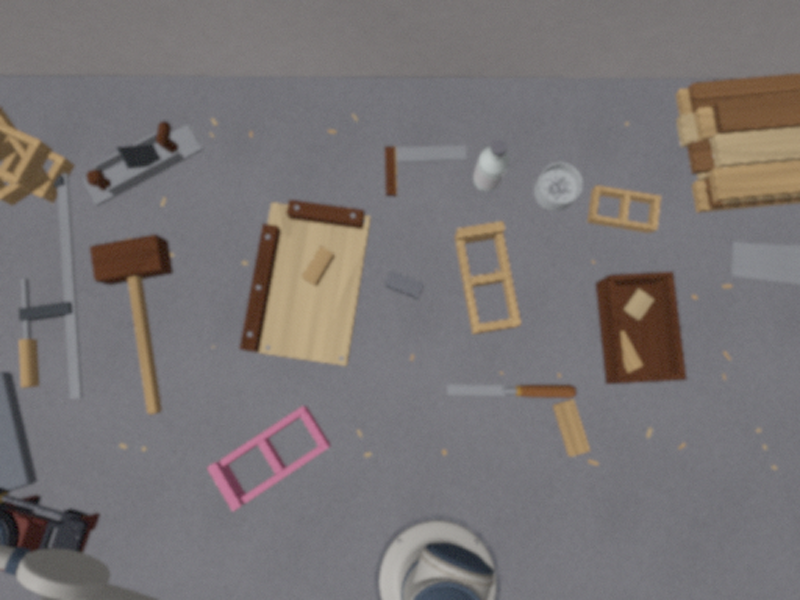

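View pics/side0.png

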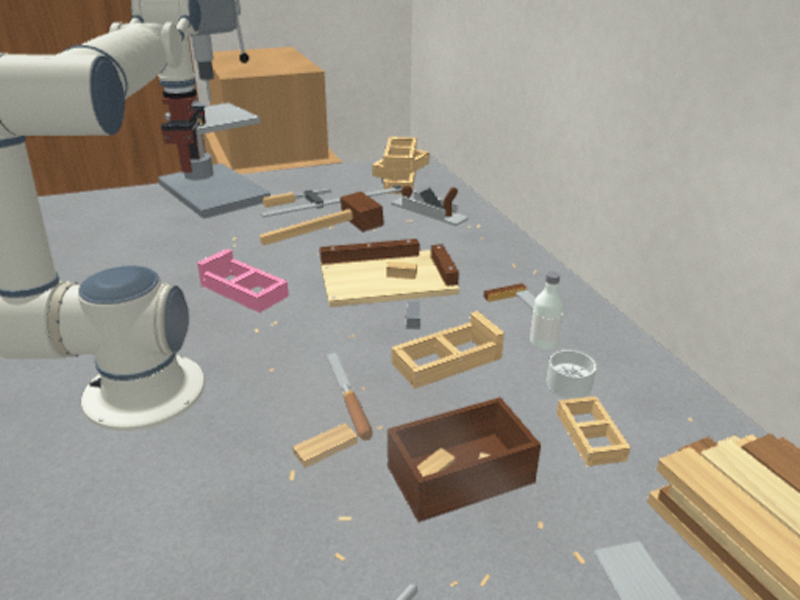

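Candidates for the frame in the 800x600 top view are natural wood with a tall end (487,278), pink (268,457) and small without a tall board (625,208). The natural wood one fits. Candidates for the offcut are the wooden one on the bed (318,265), the grey one (404,285) and the flat one on the bench (571,428). The one on the bed fits. I'll confirm both in an enlarged crop and measure them.

```bash
cat > h.py <<'E'
import numpy as np, cv2
def cloud(d):
    K=d["mtx"];Z=d["range_z"];h,w=Z.shape
    u,v=np.meshgrid(np.arange(w),np.arange(h))
    X=(u-K[0,2])/K[0,0]*Z; Y=(v-K[1,2])/K[1,1]*Z
    P=np.stack([X,-Y,-Z,np.ones_like(Z)],-1)@d["pose"].T
    P=P[...,:3].copy(); P[Z<=0]=np.nan
    return P
def rayz(d,u,v,z):
    K=d["mtx"];T=d["pose"]
    r=T[:3,:3]@np.array([(u-K[0,2])/K[0,0],-(v-K[1,2])/K[1,1],-1])
    return T[:3,3]+r*(z-T[2,3])/r[2]
def rect(p):
    (c,s,a)=cv2.minAreaRect((p*1000).astype(np.float32)); return np.round(c,1),np.round(s,1),round(a,2)
E
python3 - <<'E'
from h import *
d=dict(np.load("pics/top0.npz")); P=cloud(d)
c=d["frame"][120:270,140:345,::-1]
cv2.imwrite("pics/crop0.png",cv2.resize(c,None,fx=3.9,fy=3.9,interpolation=cv2.INTER_CUBIC))
def sel(u0,u1,v0,v1,z0,z1):
    k=.64; q=P[int(v0*k):int(v1*k),int(u0*k):int(u1*k)].reshape(-1,3)
    return q[(q[:,2]>z0)&(q[:,2]<z1)]
for n,a in dict(bench=(360,450,330,370,-.05,.05),frame=(445,530,215,340,.025,.08),framelow=(445,530,215,340,.03,.048),tall=(445,530,215,340,.052,.08),offcut=(295,340,235,295,.034,.06),bed=(235,375,195,370,.008,.03),lf=(235,280,215,360,.045,.07),es=(283,370,195,232,.045,.07),box=(590,690,265,390,.068,.1)).items():
    q=sel(*a); print(n,len(q),np.round(np.median(q,0),4),rect(q[:,:2]))
E
```

```text
bench 1443 [ 0.4278  0.0637 -0.0009] (array([428.2,  62.3]), array([ 74.1, 174.8]), 0.31)
frame 1053 [ 0.566  -0.0953  0.0396] (array([562.7, -96.6]), array([200.2,  90.8]), 9.65)
framelow 795 [ 0.5546 -0.1022  0.039 ] (array([557.3, -97.5]), array([189.1,  90.8]), 9.65)
tall 199 [ 0.6507 -0.0807  0.0611] (array([651.7, -81.4]), array([19.2, 89.9]), 9.13)
offcut 245 [0.5828 0.2298 0.0448] (array([584.3, 230.4]), array([30.9, 69.9]), 60.61)
bed 4940 [0.5353 0.2447 0.017 ] (array([556.1, 251.6]), array([200.7, 299.9]), 82.14)
lf 861 [0.5371 0.3398 0.0525] (array([540.5, 340. ]), array([ 31.9, 244.4]), 82.36)
es 494 [0.6859 0.2168 0.0526] (array([687.7, 218.1]), array([148.9,  31.6]), 82.2)
box 947 [ 0.4644 -0.3821  0.0787] (array([ 465.2, -379.9]), array([199.9, 123.3]), 3.35)
```

View pics/crop0.png

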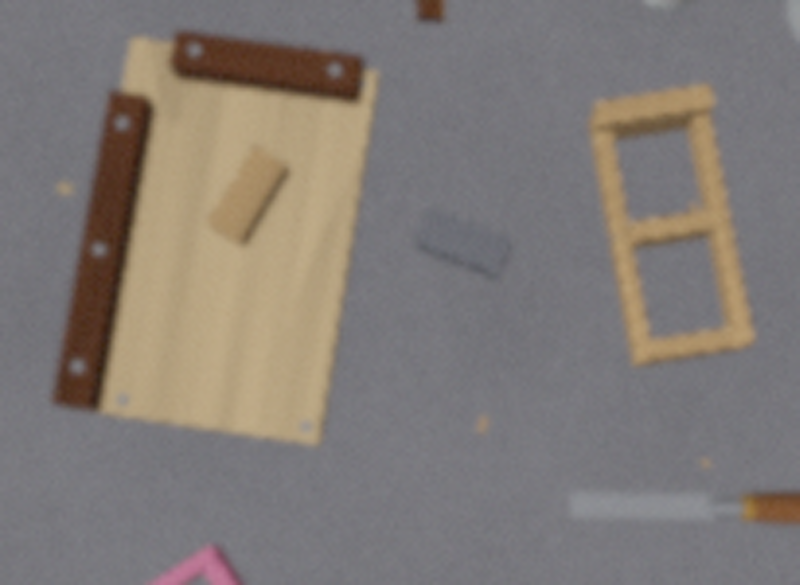

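The crop confirms the natural-wood frame with its tall board at the top (655,105 in the crop) and the wooden offcut on the bed (248,195). The grey block at (463,243) is the decoy. The depth data gives clean poses, so I'll pick the offcut.

```bash
cat >> h.py <<'E'
from scipy.spatial.transform import Rotation as R
def down(th):
    x=np.array([0,0,-1.]);z=np.array([np.cos(th),np.sin(th),0]);y=np.cross(z,x)
    q=R.from_matrix(np.stack([x,y,z],1)).as_quat(); return q[[3,0,1,2]]
D=np.deg2rad
YB=D(-7.75); B0=np.array([.5563,.2514])
def board(x,y):
    c,s=np.cos(YB),np.sin(YB); return B0+np.array([c*x-s*y,s*x+c*y])
E
python3 - <<'E'
from plant import env, claw, solver, monitor, viewer, ticket
from h import *
j0=monitor.observe()["joint_positions"]
print(board(.02,.025))
for n,p,t in [("off",(.5843,.2304,.12),60.6),("box",(.465,-.38,.2),3.35),("fr",(.5627,-.0966,.12),9.65),("home",(*board(.02,.025),.12),-7.75)]:
  for k in (0,180):
    q=solver.ik(p,down(D(t+k))); print(n,k,None if q is None else np.round(q,2))
def st(): 
    s=monitor.observe(); print(round(s["time_s"],2),np.round(s["eef_pos"],4),np.round(s["contact_force"],1),round(float(s["grip_width"]),3))
ks=[(k,solver.ik((.5843,.2304,.12),down(D(60.6+k)))) for k in (0,180)]
k=min((a for a in ks if a[1] is not None),key=lambda a:np.abs(a[1]-j0).max())[0]
q=down(D(60.6+k)); print("use",k)
env.goto((.5843,.2304,.12),q); st()
d=viewer.grab_frame("wrist"); np.savez("pics/w1.npz",**d); cv2.imwrite("pics/w1.png",d["frame"][...,::-1])
E
```

```text
[0.57948859 0.27347463]
off 0 [ 0.32  0.17  1.29 -0.    1.68 -0.74]
off 180 [ 0.32  0.17  1.29 -0.    1.68  2.41]
box 0 [-0.74  0.09  1.23 -0.    1.82 -0.8 ]
box 180 [-0.74  0.09  1.23 -0.    1.82  2.34]
fr 0 [-0.23  0.01  1.46 -0.    1.67 -0.4 ]
fr 180 None
home 0 [ 0.39  0.2   1.25 -0.    1.69  0.52]
home 180 [ 0.39  0.2   1.25 -0.    1.69 -2.62]
use 0
2.11 [0.584  0.2315 0.1203] [0.6 0.3 0.2] 1.0
```

View pics/w1.png

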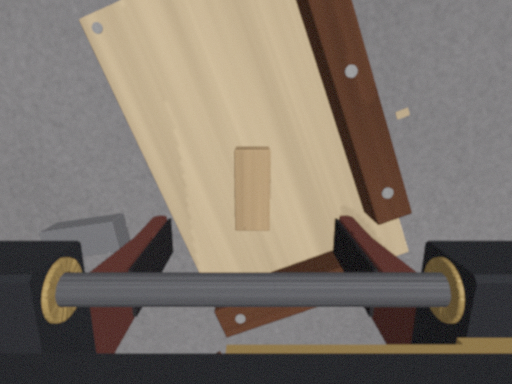

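The wrist view shows the offcut upright at (253,189), centred between the fingers and aligned with them. I'll grasp it and take it to the box.

```bash
cat >> h.py <<'E'
def st(tag=""):
    from plant import monitor
    s=monitor.observe(); print(tag,round(s["time_s"],2),np.round(s["eef_pos"],4),np.round(s["contact_force"],1),np.round(s["moment"],2),round(float(s["grip_width"]),3))
E
python3 - <<'E'
from plant import env, claw, solver, monitor, viewer, ticket
from h import *
d=dict(np.load("pics/w1.npz")); P=cloud(d).reshape(-1,3)
q=P[(P[:,2]>.035)&(P[:,2]<.05)&(np.hypot(P[:,0]-.584,P[:,1]-.23)<.05)]
print(rect(q[:,:2]),np.median(q[:,2]))
env.move_straight((.5843,.2304,.0225),max_speed=.15,max_force=15); st("down")
claw.close_gripper(30); st("closed")
env.move_straight((.5843,.2304,.22),max_speed=.25); st("up")
env.goto((.465,-.38,.20),down(D(3.35))); st("box")
for n in ("side","top"):
    d=viewer.grab_frame(n); cv2.imwrite(f"pics/{n}1.png",cv2.resize(d["frame"][...,::-1],(800,600)))
E
```

```text
(array([583.3, 231.1]), array([30. , 70.3]), 60.39) 0.045164557473221734
down 2.96 [0.5849 0.2307 0.0237] [-0.4 -0.2  0.1] [-0.02  0.05 -0.05] 1.0
closed 3.91 [0.5843 0.2304 0.0225] [0.4 0.  0.1] [ 0.08 -0.01  0.01] 0.329
up 4.85 [0.5839 0.2303 0.2181] [ 0.3  0.5 -0.4] [-0.05  0.06 -0.03] 0.327
box 7.08 [ 0.4657 -0.3792  0.2001] [0.4 0.2 0.3] [-0.1   0.04  0.03] 0.33
```

View pics/side1.png

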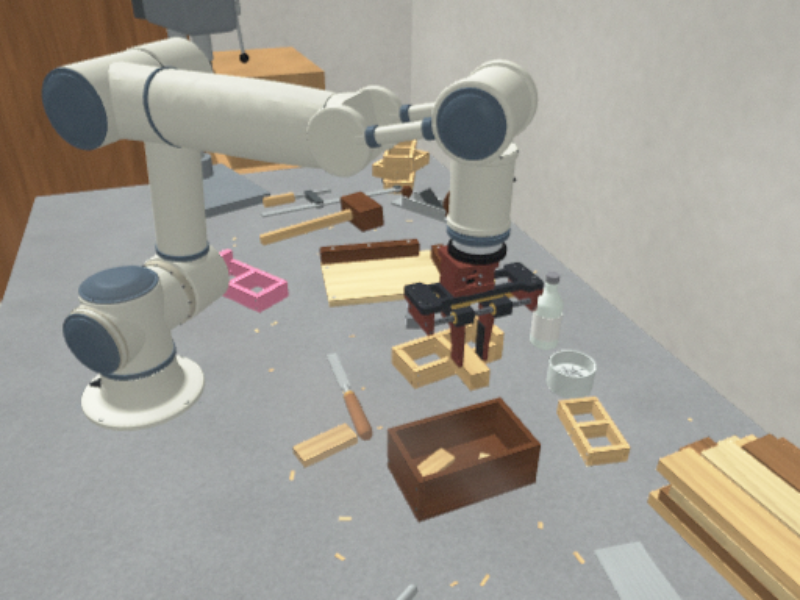

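The offcut is held crosswise above the box, around (470,365). I'll lower and release it, then go to the frame.

Run:
```python
from plant import env, claw, solver, monitor, viewer, ticket
from h import *
env.move_straight((.465,-.38,.045),max_speed=.2,max_force=15); st("in")
claw.open_jaws(); st("open")
env.move_straight((.465,-.38,.20),max_speed=.25)
env.goto((.5627,-.0966,.17),down(D(9.65))); st("frame")
for n in ("top","wrist"):
    d=viewer.grab_frame(n); np.savez(f"pics/{n}2.npz",**d); cv2.imwrite(f"pics/{n}2.png",cv2.resize(d["frame"][...,::-1],(800,600)))
P=cloud(d).reshape(-1,3)
n=(np.hypot(P[:,0]-.563,P[:,1]+.097)<.13)
for a,b in ((.03,.07),(.03,.048),(.055,.07)):
    q=P[n&(P[:,2]>a)&(P[:,2]<b)]; print(len(q),rect(q[:,:2]),np.median(q[:,2]))
```

```text
in 8.1 [ 0.4657 -0.3806  0.0467] [-0.4 -0.3  0.4] [-0.03  0.04 -0.01] 0.335
open 9.12 [ 0.465 -0.38   0.045] [ 0.1 -0.5  0.3] [-0.07  0.09  0.03] 0.999
frame 11.04 [ 0.5625 -0.0976  0.1697] [ 0.1  0.5 -0.1] [-0.06  0.04  0.  ] 0.998
8982 (array([561.6, -96.6]), array([200.5,  90.6]), 9.63) 0.039376777188839085
7068 (array([560.9, -96.7]), array([199. ,  90.6]), 9.63) 0.0390853008273111
1749 (array([650.6, -77.7]), array([18.7, 83.1]), 9.76) 0.06103876516223955
```

View pics/top2.png

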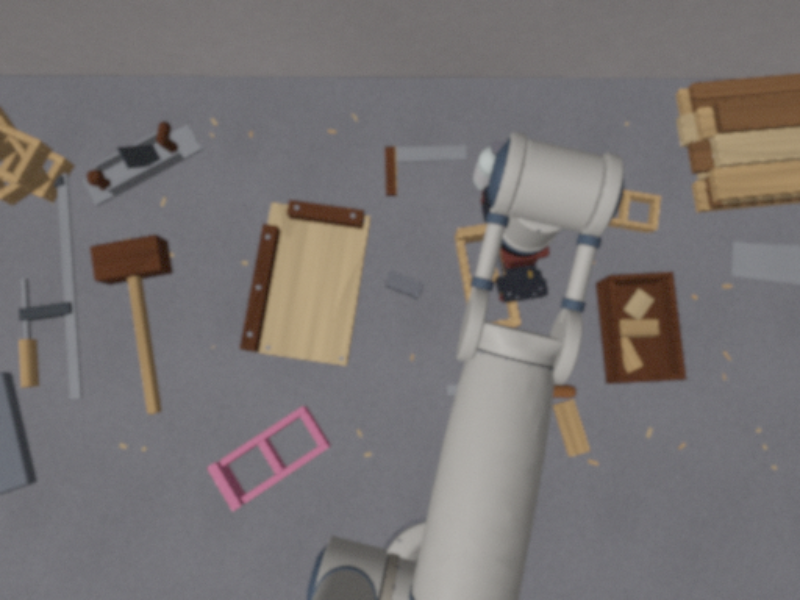

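View pics/wrist2.png

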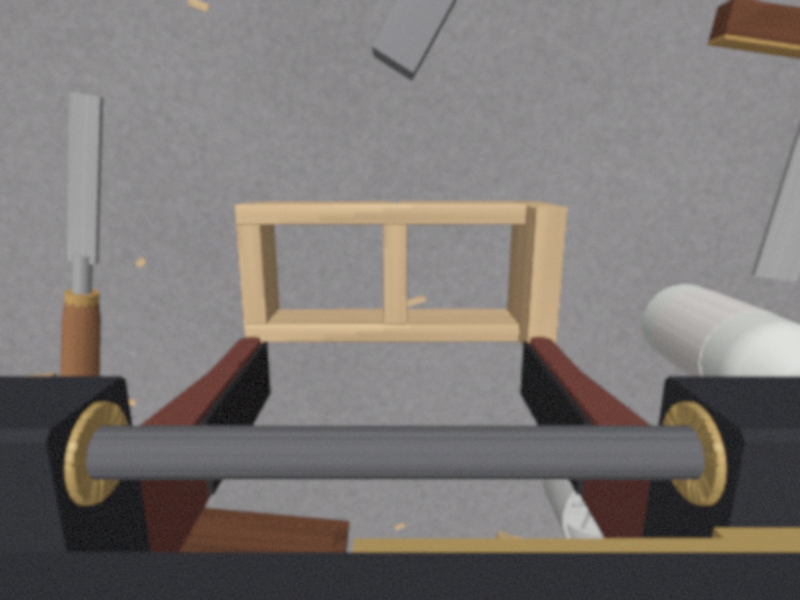

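The offcut now lies in the scrap box at (638,327). The wrist view confirms the frame, with its divider at (395,275) and tall board at (545,270), and its measured pose is consistent. I'll grasp the divider.

Run:
```python
from plant import env, claw, solver, monitor, viewer, ticket
from h import *
q=down(D(9.64))
env.goto((.562,-.0966,.15),q)
env.move_straight((.562,-.0966,.006),max_speed=.12,max_force=12); st("down")
claw.close_gripper(45); st("closed")
env.move_straight((.562,-.0966,.16),max_speed=.15); st("up")
p=board(.008,.013)
env.goto((*p,.16),down(YB)); env.wait(.3); st("over")
for n in ("top","side","wrist"):
    d=viewer.grab_frame(n); np.savez(f"pics/{n}3.npz",**d); cv2.imwrite(f"pics/{n}3.png",cv2.resize(d["frame"][...,::-1],(800,600)))
```

```text
down 12.74 [ 0.5627 -0.0968  0.0071] [ 0.4 -1.  -0.5] [-0.04  0.03 -0.01] 0.998
closed 13.86 [ 0.562  -0.0966  0.006 ] [ 0.1 -0.1  0.8] [-0.13  0.   -0.01] 0.165
up 15.03 [ 0.5615 -0.0965  0.1585] [-0.3 -0.1 -2.1] [-0.09  0.13  0.  ] 0.167
over 16.68 [0.5663 0.2624 0.1601] [ 0.1  0.3 -2.3] [-0.09  0.08  0.03] 0.165
```

View pics/side3.png

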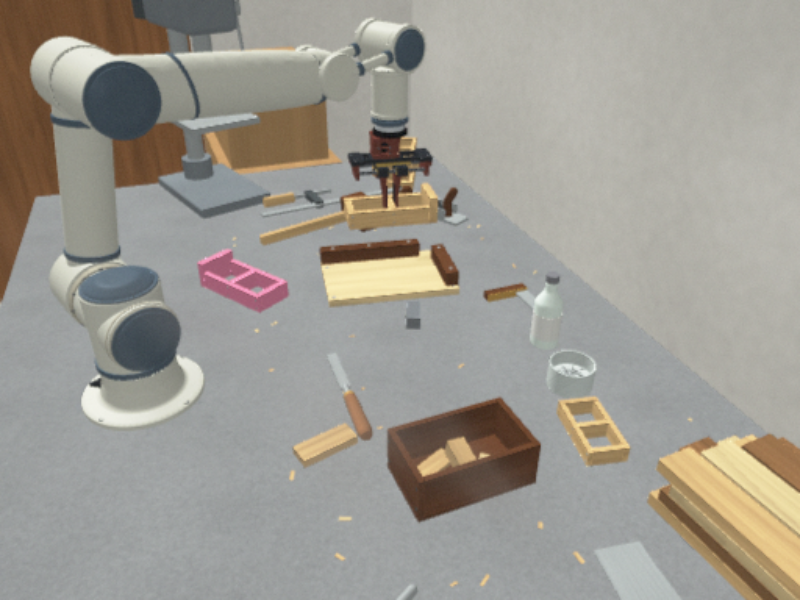

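View pics/wrist3.png

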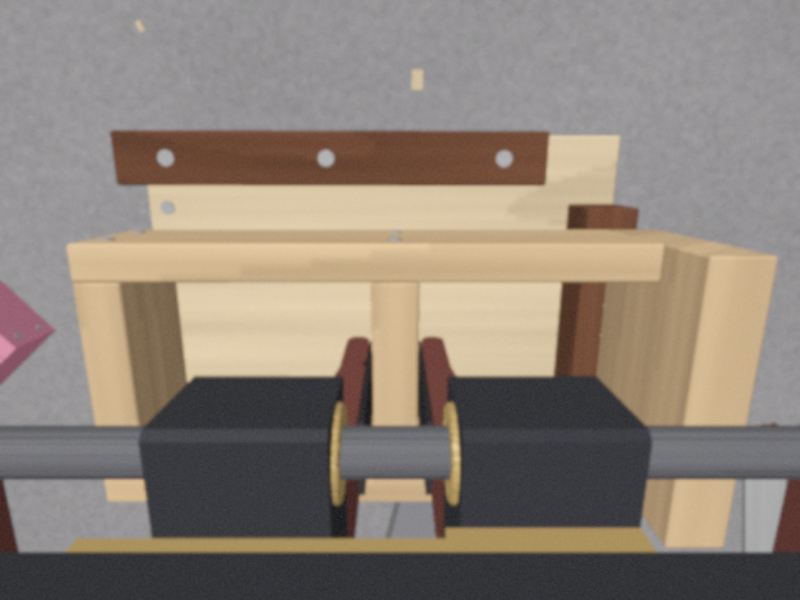

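The frame is held level, and its long side at (365,262) runs parallel to the long fence at (330,158). I'll quantify the alignment from the depth data.

Run:
```python
from h import *
for n in ("wrist3","top3"):
    d=dict(np.load(f"pics/{n}.npz")); P=cloud(d).reshape(-1,3)
    c,s=np.cos(YB),np.sin(YB)
    b=(P[:,:2]-B0)@np.array([[c,-s],[s,c]])  # board coords
    print(n)
    for nm,m in dict(frame=(np.abs(b[:,0])<.125)&(np.abs(b[:,1])<.07)&(P[:,2]>.185)&(P[:,2]<.205),
      side=(np.abs(b[:,0])<.09)&(b[:,1]>.045)&(b[:,1]<.07)&(P[:,2]>.185)&(P[:,2]<.205),
      lf=(np.abs(b[:,0])<.16)&(b[:,1]>.06)&(b[:,1]<.11)&(P[:,2]>.045)&(P[:,2]<.06),
      es=(b[:,0]>.11)&(b[:,0]<.16)&(P[:,2]>.045)&(P[:,2]<.06)).items():
        q=b[m]; 
        if len(q)>20: print(nm,len(q),rect(q),np.round(np.median(P[m],0),4),"min/max",np.round(np.percentile(q,[.5,99.5],axis=0)*1e3,1).tolist())
```

```text
wrist3
frame 20536 (array([ 7. , 12.8]), array([ 90.7, 199.7]), 89.83) [0.5633 0.2939 0.1932] min/max [[-91.4, -31.0], [99.0, 57.7]]
side 10459 (array([ 0. , 51.7]), array([ 13.4, 180. ]), 89.99) [0.5656 0.3027 0.1932] min/max [[-88.9, 45.3], [89.9, 57.7]]
lf 9807 (array([-28.6,  86.4]), array([245. ,  29.9]), 0.0) [0.5385 0.3409 0.0532] min/max [[-149.2, 71.5], [92.1, 101.3]]
es 1663 (array([133.2,   5.6]), array([106.9,  30.6]), 89.87) [0.6813 0.2335 0.053 ] min/max [[118.1, -45.2], [147.7, 58.9]]
top3
frame 467 (array([ 8.6, 11.7]), array([ 90.7, 199.5]), 89.75) [0.4931 0.2378 0.1928] min/max [[-91.0, -33.3], [102.5, 56.9]]
side 64 (array([-54.4,  50.7]), array([12.2, 70.5]), 88.82) [0.4904 0.3098 0.1928] min/max [[-89.5, 45.0], [-19.3, 57.4]]
lf 114 (array([-53.1,  85.4]), array([ 30.5, 116.7]), 89.3) [0.4807 0.3484 0.0524] min/max [[-111.2, 70.5], [3.8, 100.7]]
es 386 (array([130.6, 273.4]), array([725.8,  47.5]), 89.24) [0.6888 0.2012 0.0527] min/max [[111.4, -89.1], [157.3, 633.7]]
```

The alignment is within about 0.2°, with clearances of 11 mm in x and 13.6 mm in y. I'll lower it onto the bed.

Run:
```python
from plant import env, claw, solver, monitor, viewer, ticket
from h import *
p=board(.008,.013)
env.move_straight((*p,.032),max_speed=.12); st("near")
print(env.move_straight((*p,.018),max_speed=.02,max_force=6)); st("bed")
z=monitor.observe()["eef_pos"][2]
def bf():
    f=monitor.observe()["contact_force"]; c,s=np.cos(YB),np.sin(YB); print("boardF",np.round([c*f[0]+s*f[1],-s*f[0]+c*f[1],f[2]],1))
print(env.move_straight((*board(.028,.013),z),max_speed=.025,max_force=10)); st("x"); bf()
env.wait(.2); st("x settled"); bf()
```

```text
near 18.05 [0.5666 0.2635 0.0332] [ 0.1  0.2 -1.9] [-0.02  0.11  0.06] 0.168
True
bed 18.54 [0.5661 0.2633 0.0237] [ 0.3 -0.   4.1] [-0.13 -0.02  0.04] 0.168
True
x 19.09 [0.5769 0.2619 0.0237] [-2.4  0.2  4.2] [-0.13  0.18  0.04] 0.169
boardF [-2.4 -0.1  4.2]
x settled 19.29 [0.577  0.2619 0.0237] [ 0.9 -0.4  3.2] [-0.11 -0.22 -0.  ] 0.168
boardF [ 0.9 -0.3  3.2]
```

```bash
cat >> h.py <<'E'
def bpos(p):
    c,s=np.cos(YB),np.sin(YB); d=np.asarray(p)[:2]-B0; return np.array([c*d[0]+s*d[1],-s*d[0]+c*d[1]])
def bf(tag=""):
    from plant import monitor
    o=monitor.observe(); f=o["contact_force"]; c,s=np.cos(YB),np.sin(YB)
    print(tag,round(o["time_s"],2),"F",np.round([c*f[0]+s*f[1],-s*f[0]+c*f[1],f[2]],1),"M",np.round(o["moment"],2),"b",np.round(bpos(o["eef_pos"])*1e3,2),"z",round(o["eef_pos"][2]*1e3,2))
E
python3 - <<'E'
from plant import env, claw, solver, monitor, viewer, ticket
from h import *
bf()
b=bpos(monitor.observe()["eef_pos"]); z=monitor.observe()["eef_pos"][2]
print(env.move_straight((*board(b[0],.035),z),max_speed=.025,max_force=10)); bf("y")
env.wait(.2); bf("y settled")
b=bpos(monitor.observe()["eef_pos"])
for k in (1,2):
    env.move_straight((*board(b[0]+.001*k,b[1]+.001*k),z),max_speed=.02); env.wait(.2); bf(f"press{k}")
E
```

```text
19.29 F [ 0.9 -0.3  3.2] M [-0.11 -0.22 -0.  ] b [19.05 13.2 ] z 23.72
True
y 19.88 F [-0.3 -1.9  4.7] M [-0.16  0.01 -0.05] b [18.82 26.  ] z 23.72
y settled 20.08 F [-1.5  0.1  3.7] M [ 0.15  0.06 -0.  ] b [18.79 26.  ] z 23.69
press1 20.53 F [-4.3 -4.2  6.6] M [-0.6   0.57 -0.02] b [19.07 26.04] z 23.71
press2 20.98 F [-8.  -7.9  9.1] M [-1.12  1.46 -0.02] b [19.01 26.01] z 23.69
```

Both fences are bearing: position stays fixed while both forces rise at about 4 N/mm. I'll firm up the grip and press to about 20 N each.

Run:
```python
from plant import env, claw, solver, monitor, viewer, ticket
from h import *
claw.close_gripper(60); bf("grip60")
for k in (3.5,5):
    env.move_straight((*board(.0188+.001*k,.0260+.001*k),.0237),max_speed=.02); env.wait(.3); bf(f"press{k}")
env.wait(.5); bf("hold"); st()
for n in ("top","side","wrist"):
    d=viewer.grab_frame(n); np.savez(f"pics/{n}4.npz",**d); cv2.imwrite(f"pics/{n}4.png",cv2.resize(d["frame"][...,::-1],(800,600)))
P=cloud(d).reshape(-1,3); c,s=np.cos(YB),np.sin(YB); b=(P[:,:2]-B0)@np.array([[c,-s],[s,c]])
for nm,m in dict(frame=(np.abs(b[:,0])<.125)&(b[:,1]<.074)&(b[:,1]>-.05)&(P[:,2]>.054)&(P[:,2]<.062),lf=(np.abs(b[:,0])<.16)&(b[:,1]>.0755)&(b[:,1]<.11)&(P[:,2]>.045)&(P[:,2]<.06),tall=(b[:,0]>.09)&(P[:,2]>.07)&(P[:,2]<.09),es=(b[:,0]>.125)&(b[:,0]<.16)&(P[:,2]>.045)&(P[:,2]<.06)).items():
    q=b[m]; print(nm,len(q),rect(q) if len(q)>5 else "",np.round(np.median(P[m],0)*1e3,1),np.round(np.percentile(q,[.5,99.5],axis=0)*1e3,1).tolist())
# flatness of frame tops
m=(np.abs(b[:,0])<.08)&(b[:,1]<.068)&(b[:,1]>.06)&(P[:,2]>.05)&(P[:,2]<.07)
print(np.round(np.polyfit(b[m][:,0],P[m][:,2],1),4))
```

```text
grip60 21.2 F [-9.  -8.   8.5] M [-1.1   1.47 -0.01] b [19.02 26.  ] z 23.69
press3.5 21.76 F [-15.1 -14.3  12.7] M [-1.88  2.69  0.04] b [18.94 25.99] z 23.66
press5 22.32 F [-21.4 -19.7  17.1] M [-2.7   3.9   0.12] b [18.83 25.98] z 23.6
hold 22.82 F [-21.4 -19.1  16.4] M [-2.72  3.96  0.13] b [18.81 25.97] z 23.55
 22.82 [0.5784 0.2746 0.0236] [-23.7 -16.   16.4] [-2.72  3.96  0.13] 0.163
frame 17520 (array([ 7.5, 27.6]), array([221.2,  92.7]), 0.05) [574.2 307.5  57.2] [[-80.6, -17.4], [103.5, 73.0]]
lf 23020 (array([-5. , 88.3]), array([197.7,  25.5]), 0.0) [565.5 339.5  53.2] [[-100.3, 75.6], [92.2, 100.9]]
tall 8222 (array([109.3,  26.1]), array([90.1, 19.7]), 89.56) [666.9 277.   79. ] [[100.0, -17.6], [118.5, 71.0]]
es 2519 (array([143.2,   8.6]), array([101.2,  11.7]), 89.71) [700.4 255.1  53.2] [[137.7, -40.4], [148.4, 58.9]]
[0.0002 0.0572]
```

View pics/wrist4.png

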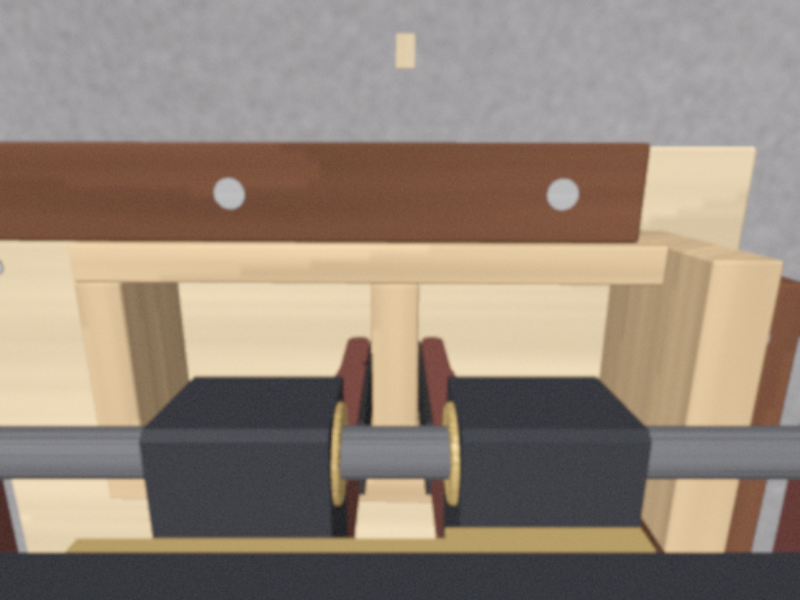

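View pics/side4.png

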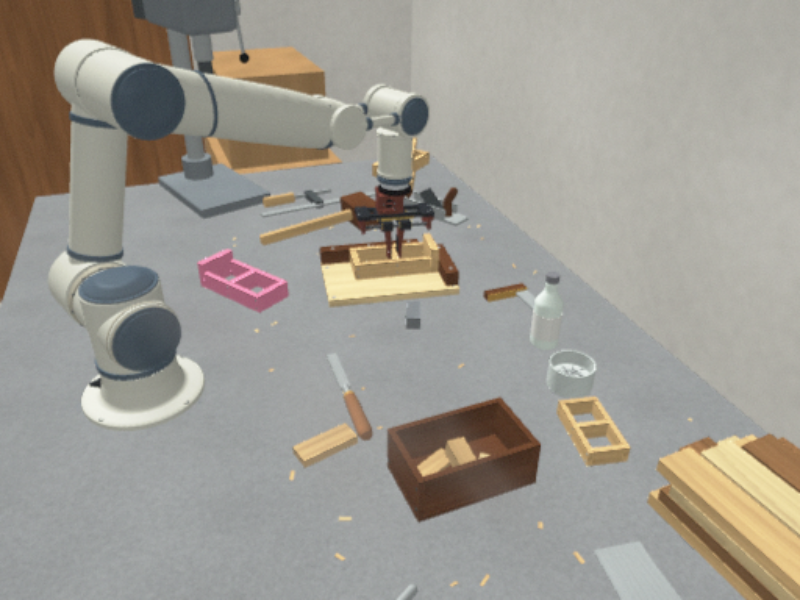

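The wrist view shows the frame's side touching the long fence along row 242, and the tall board against the end stop at (775,300). It sits flat and the press is steady, so I'll do a last steadiness check and hand in.

Run:
```python
from plant import env, claw, solver, monitor, viewer, ticket
from h import *
env.wait(1.0); bf("hold"); st()
ticket.close_job()
```

```text
hold 23.97 F [-21.  -20.   17.1] M [-2.66  3.94  0.11] b [18.83 25.98] z 23.58
 23.97 [0.5785 0.2746 0.0236] [-23.5 -17.   17.1] [-2.66  3.94  0.11] 0.163
the job is handed in; nothing more can be done
```

The job is done and handed in at about 24 s of the 64 s allowed. I dropped the wooden offcut from the bed into the scrap box. Then I gripped the natural-wood frame by its divider, laid it on the board and pressed it into the corner. The gripper is still holding it there with a 60 N grip.

**Last checks:**
- **Press:** about 21 N against the end stop, 20 N against the long fence and 17 N down, and these stayed steady over the last second.
- **Fit:** the tall board's outer face measured x ≈ 118.5 mm, level with the end stop's measured face at about 118 mm. The side sits against the long fence in the wrist picture.
- **Flatness:** the frame's top is 4 mm above the fence tops, as it should be (40 mm frame, 36 mm fences), with a slope of about 0.0002.
- **Other things:** I moved nothing else, and the last side picture shows the other items where they were.

**Small disagreements:** the gripper settled at (18.8, 26.0) mm in the board frame, against a nominal (20, 25) mm. That is within the 2 mm calibration. The tall board's top edges read about 0.4° out of square in the wrist depth data, which I took as measurement noise.

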